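# Hand-cranked polisher: run the platen at 20 rpm, then stop it at the pointer

### The arm

A 6-joint arm with a two-finger parallel gripper is mounted at the origin on the work surface. World frame = base frame: x ahead of the robot, y to its left, z up, the work surface at z = 0. Lengths are in m, angles in rad, forces in N, time in s.
With the tool pointing down it reaches from about 0.225 to 0.875 m from the base axis. Payload 3.4 kg.
Tool frame: the origin (TCP) lies midway between the tips of the shut fingers; the grasp point (between the pads) lies 19 mm behind it (manip.grasp_offset is the distance from the TCP to the grasp point, in m); x points along the fingers, y is the direction in which the jaws open and shut, and the axes are right-handed (so a half turn about x gives the same grasp; the last joint's range is limited). The gripper opens to 85 mm and grips with 20 to 120 N. Pads are 22 mm wide; open, the fingers measure 114 mm over their backs; the gripper's body (76 mm by 85 mm) begins 54 mm behind the grasp point. The pads swing forward as they close: fully open they stand 13 mm farther back than shut.
Start: joints at [-1.37, 0.276, 1.505, -0, 1.361, -0.121], TCP at [0.182, -0.546, 0.231] pointing down, gripper open.
Joint ranges: [-2.89, 2.89], [-0.75, 2.08], [0.22, 2.7], [-1.18, 4.32], [0.11, 2.71], [-2.7, 2.7]. Speed limits (rad/s): [2.57, 2.57, 3.14, 3.14, 3.14, 3.14].

### API

Orientations are given as a unit quaternion [w, x, y, z].
In Python, from rig import manip gives the robot as it stands.
- The arm moves only by the shell command python3 -m creep 'ROWS' [OPENING] [FORCE]. ROWS is a JSON object of lists of equal length, an entry for each row: "delta_pos": the shift along the tool's x, y, z in cm, a list of three; "dr": the turn, a rotation vector about the tool's x, y, z in rad, a list of three. In form: {"delta_pos": [[dx, dy, dz], ...], "dr": [[rx, ry, rz], ...]}. A call has 1 to 10 rows; each row is the pose to reach, as a shift and turn from the pose commanded when the call began, along the tool's axes at that moment; what a row does not reach only later rows make up. A row lasts 1/10 s, in which the tool goes at most 50 mm and 8.59 degrees, less where a joint would pass 70% of its speed; a pose out of reach is approached as far as the arm can. A call with a gripper value outside its range is refused whole. OPENING is the opening, from -1 (shut) to 1 (fully open), set as the call begins (- or left out, the last holds). The fingers move at their own pace and stop on an object; FORCE is the grip in N (left out, the last holds). Time passes only in rows, so rows that repeat a pose let the fingers close. It gives the time, the measured TCP pose, the force and the opening at its end, in the units of the state.
- manip.get_state(): the state, without advancing time (a new reading comes with each control period).
- manip.get_image(name): name is "side" or "top" or "wrist"; returns a dict with "pixels" (400x640x3 uint8, blue, green, red), "depth" (400x640 float32, m along the optical axis (not along the pixel's ray), 0 where there is no reading), "intrinsics" (3x3 intrinsics, pixels), "k1" (the pictures are not rectified: a ray, as slopes to the right and down, at radius r is drawn at 1 + k1 r^2 times it, then the intrinsics apply), "rvec" (rotation vector, rad) and "tvec" (3), from world to camera coordinates, as OpenCV has them. Camera axes: x right, y down, z forward; pixel columns grow to the right and rows downward; lengths in m; the calibration is good to about 2 mm. A picture is of the moment at which its call begins.
- manip.sign_off(): hands the job in, once; it reports no verdict.
The state is a dict: "clock": time; "qpos": joint angles; "qd": joint speeds; "effort": joint torques, N m; "position": TCP position; "ee_rot": TCP orientation; "contact_force": force on the tool from outside, world axes, zero at the start; "moment": the same for the moment, N m; "width": finger opening in m.
Only numpy, scipy, OpenCV 4.12 (cv2) and the standard library are available. Lean on these libraries where they do the work, as an engineer would, in place of code of your own. Each camera call takes 0.05 s, during which the arm holds its last target. There are 200 camera calls.

### The job

Polish the specimen: take the crank handle of the polishing machine and turn it counter-clockwise (seen from above) until the dark platen under it runs at 20 rpm; the platen follows the crank only through a slipping coupling, so watch the platen itself, keep it between 17.5 and 22.5 rpm for 5 seconds without a break, and never let it reach 30 rpm. Then bring the platen to rest with its white line within the width of the pointer block beside it, and let go of the handle. Turn it only by the handle, and leave the specimen holder in its ring and the other things where they stand.

Things in the scene. Friction and masses are not known exactly. Their poses are not given: they have to be found in the camera images.
- polisher: White polishing machine, fixed to the table: housing 330 x 430 x 70 mm. Origin on the platen's vertical axis at table height; z up; housing spans x -165..165 and y -165..265 mm in its own frame. Pointer block at its +x side, ring at its -y side, free deck strip (top 70 mm above the table) at its +y side with a jar and a cup on it.
- platen (a joint): Turning angle (rad) of the platen, a dark steel disc 250 mm across, 20 mm thick, top face 100 mm above the table. Turns without limit about the vertical axis; the reading keeps counting past 2 pi. Grows counter-clockwise seen from above; 0 and every multiple of 2 pi: white line exactly at the pointer. Inertia nominally 0.047 kg m2 (varies 20 percent). 20 rpm = 2.09 rad/s.
- crank (a joint): Angle (rad) of the crank relative to the platen, same axis and sense, no limits. Crank angle in the machine's frame (direction from axis to handle) = this + platen. The coupling is viscous: torque on platen = 0.07 N m s/rad x (crank speed - platen speed), no spring, no dry friction; platen time constant about 0.65 s.
- line (a point): White line on the platen's top, 24 mm long radially and 10 mm wide, near the rim; this point is on the platen 112 mm from the axis, 100 mm above the table. Turns with the platen.
- pointer (a point): Where the line must stop: the point over the platen's rim, 112 mm from the axis, 100 mm above the table, directly inward of the pointer block. The block is aluminium, 30 mm wide along the rim, 22 mm deep, top 100 mm above the table, standing 137 mm to 159 mm from the axis on the machine's +x side.
- grip (a point): Centre of the crank's handle: upright black round grip 26 mm in diameter and 52 mm high, 50 mm from the platen's axis, from 169 to 221 mm above the table (this point at 197 mm). It spins freely on its pin, so the fingers can hold it at a fixed orientation while it goes round. Below it the aluminium crank arm, 20 mm wide, its top 164 mm above the table.
- ring (a point): Centre of the fixed aluminium retaining ring on the platen's top face level (100 mm above the table), 75 mm from the axis on the machine's -y side; ring 60 mm outside, 50 mm inside diameter, from 104 to 116 mm above the table.
- holder: Loose steel specimen holder: puck 44 mm across, 24 mm high, black button on top, nominally 0.25 kg; lies on the platen in the ring (may spin). Origin at its underside's centre. Its dry rubbing brakes the platen with nominally 0.11 N m (0.035 to 0.21): in steady running the crank must turn 1.7 rad/s (0.6 to 3.1) faster than the platen, and with the crank held still the platen soon stops and stays.
- jar: Small white-capped jar 44 mm across, 50 mm high, standing on the machine's deck. Leave alone. Origin under its centre.
- cup: Clear cup 48 mm across, 35 mm high, standing on the machine's deck. Leave alone. Origin under its centre.
- beaker: Glass beaker 90 mm across, 110 mm high, on the table. Leave alone. Origin under its centre.
- bottle: Bottle 64 mm across, 150 mm high, on the table. Leave alone. Origin under its centre.
- tub: Tub with a yellow cap, 56 mm across, 60 mm high, on the table. Leave alone. Origin under its centre.
- dish: Glass dish 90 mm across, 18 mm high, on the table. Leave alone. Origin under its centre.
Things that resemble listed ones, but are neither listed nor needed, are in the scene too. What is shaped like the holder but green or purple is not meant.

How it is judged:
On the way, in this order (a step that is already met when the one before it is completed fails the run):
1. the platen runs counter-clockwise between 17.5 and 22.5 rpm for 5 s without a break (velocity of joint platen between 1.833 and 2.356 rad/s), for 5 s.
2. the platen is at rest with its line within the width of the pointer block (velocity of joint platen between -0.05 and 0.05 rad/s and horizontal distance between line and pointer below 0.015 m), for 0.3 s.
At the end, for the whole second after the job is handed in: platen at rest (under 0.05 rad/s), its white line within 15 mm (half the pointer block's width) of the pointer, specimen holder flat in its ring, handle released (all of step 2 and horizontal distance between holder and ring below 0.012 m and angle between holder's own z axis and vertical below 0.2 rad); the robot touches nothing.
It fails at once if the platen reaches 30 rpm (velocity of joint platen above 3.14 rad/s or velocity of joint platen below -3.14 rad/s).
It fails at once if the robot touches the platen itself instead of the handle (contact force between any of the fingers, the arm and platen_c0 above 2 N).
It fails at once if the specimen holder is knocked, lifted or pulled out of its ring (not (horizontal distance between holder and ring below 0.012 m) or not (angle between holder's own z axis and vertical below 0.2 rad) or contact force between any of the fingers, the arm and holder above 1 N).
It fails at once if another thing is disturbed (distance of any of jar, cup, beaker, bottle, tub, dish from where it was at the start of the episode above 0.02 m).
It also fails if it takes over 58 s, if anything falls off the work surface, if the arm or the gripper's body presses on something with over 40 N, if the wrist force passes 120 N, or if a joint passes its speed limit or range.

## Working session

There is one attempt and no reset: what is moved stays moved. The work goes in short steps, Python scripts to look and compute and a shell command to move; the robot and the scene stay as the last step left them, time stands still between calls to the robot, and variables do not carry over. Pictures are saved under pics/ and viewed, about 8 in all and at most 12, crops included, and the job is handed in when it is done.

```bash
ls; mkdir -p pics; cat > h.py <<'E'
import numpy as np,cv2
from rig import manip
def grab(n,f=None):
    d=manip.get_image(n)
    if f: cv2.imwrite(f,d['pixels'])
    return d
def ray(d,u,v):
    K=np.array(d['intrinsics']);k=d['k1'] if np.isscalar(d['k1']) else float(np.ravel(d['k1'])[0])
    R=cv2.Rodrigues(np.array(d['rvec'],float))[0];t=np.array(d['tvec'],float).ravel()
    p=cv2.undistortPoints(np.array([[[u,v]]],float),K,np.array([k,0,0,0,0.]))[0,0]
    return -R.T@t, R.T@np.array([p[0],p[1],1])
def atz(d,u,v,z):
    o,r=ray(d,u,v); return o+r*(z-o[2])/r[2]
def proj(d,P):
    k=float(np.ravel(d['k1'])[0])
    return cv2.projectPoints(np.array(P,float).reshape(-1,1,3),np.array(d['rvec'],float),np.array(d['tvec'],float),np.array(d['intrinsics']),np.array([k,0,0,0,0.]))[0].reshape(-1,2)
E
python3 - <<'E'
from h import *
print(manip.get_state())
for n in('top','side'):
    d=grab(n,f'pics/{n}0.png'); print(n,ray(d,320,200),d['k1'])
E
```

```text
pics
{'clock': 0.0, 'qpos': array([-1.37000289e+00,  2.76610496e-01,  1.50613594e+00, -6.28066368e-06,
        1.36070705e+00, -1.20980044e-01]), 'qd': array([ 1.57665856e-03, -4.13959218e-04, -4.30246623e-05,  1.00635950e-03,
        8.43284168e-04, -1.38775068e-04]), 'effort': array([-4.86718782e-04, -4.16783559e+01, -2.45805073e+01, -1.39917292e-04,
        1.10532218e-02, -1.12477989e-05]), 'position': array([ 0.18174031, -0.54496284,  0.23042976]), 'ee_rot': array([-0.11261707, -0.69794614, -0.11393165,  0.69800298]), 'contact_force': array([ 0.00174676, -0.30922655, -0.33026646]), 'moment': array([0.02897688, 0.06162739, 0.02427585]), 'width': 0.08571740736874582}
top (array([0.26851194, 0.02381598, 1.44967922]), array([ 0.20805857,  0.01355157, -0.97811995])) -0.026479601555246052
side (array([ 0.13396293, -0.86354566,  1.16797943]), array([ 0.28193631,  0.61349566, -0.73768325])) 0.001430920101375118
```

View pics/top0.png

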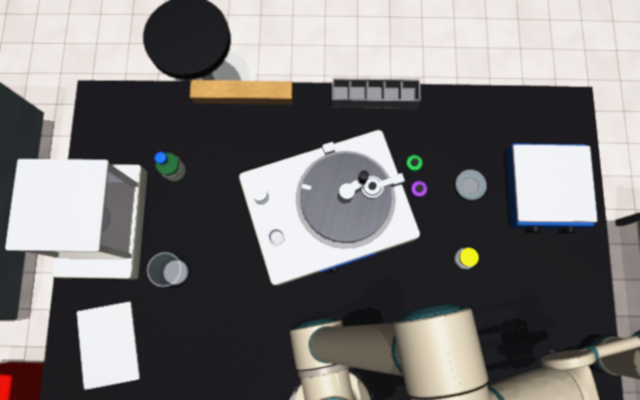

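View pics/side0.png

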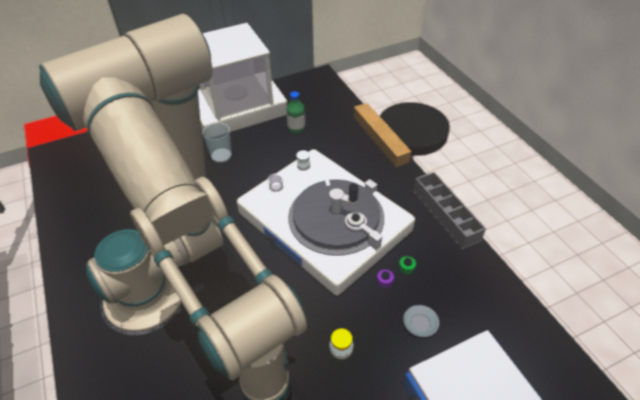

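```bash
python3 - <<'E'
from h import *
a=cv2.imread('pics/top0.png')[120:260,235:425]
cv2.imwrite('pics/c1.png',cv2.resize(a,None,fx=4,fy=4,interpolation=cv2.INTER_CUBIC))
E
```

```text
(no output)
```

View pics/c1.png

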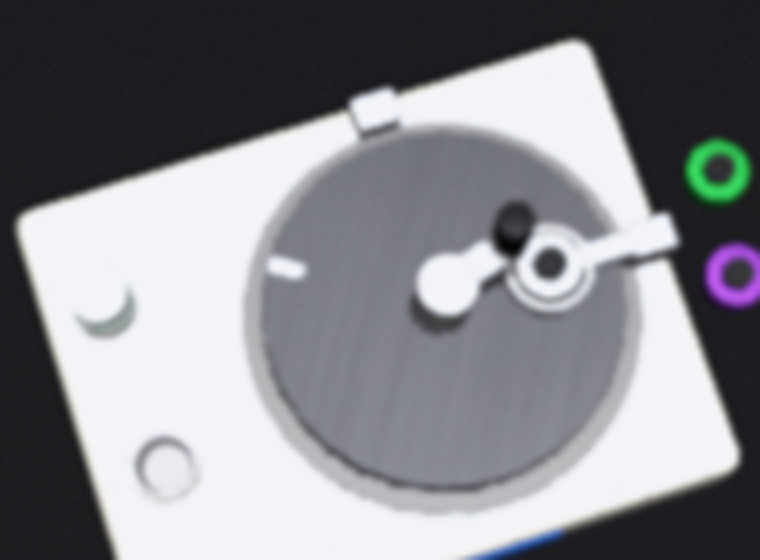

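```bash
cat > m.py <<'E'
from h import *
d=grab('top')
def P(x,y,z): return atz(d,235+(x+.5)/4-.5,120+(y+.5)/4-.5,z)[:3]
# platen circle automatic: white line/ dark segmentation left out; rim points
rim=[(445,126),(262,320),(300,420),(445,489),(570,450),(628,330),(350,155),(590,205)]
q=np.array([P(x,y,.1)[:2] for x,y in rim])
A=np.c_[2*q,np.ones(len(q))];s=np.linalg.lstsq(A,(q**2).sum(1),rcond=None)[0]
print('centre',s[:2],'r',np.sqrt(s[2]+s[:2]@s[:2]), np.hypot(*(q-s[:2]).T))
for n,x,y,z in[('block',373,107,.1),('line',287,268,.1),('ringbtn',549,264,.13),('grip top',515,218,.221),('hub',447,285,.164),('cornerTR',590,40,.07),('cornerTL',18,215,.07),('cornerBR',742,465,.07),('jar',105,300,.12)]:
    p=P(x,y,z);v=p[:2]-s[:2];print(n,p.round(4),np.hypot(*v).round(4),np.degrees(np.arctan2(v[1],v[0])).round(1))
E
python3 m.py
```

```text
centre [ 0.56683514 -0.02806098] r 0.12581439560828717 [0.12839131 0.12509858 0.12567492 0.12476253 0.12868178 0.1250315
 0.12561439 0.12316408]
block [0.7083 0.0229 0.1   ] 0.1504 19.8
line [0.5925 0.0803 0.1   ] 0.1114 76.7
ringbtn [ 0.5903 -0.0961  0.13  ] 0.0719 -70.9
grip top [ 0.5975 -0.0667  0.221 ] 0.0493 -51.6
hub [ 0.5671 -0.0266  0.164 ] 0.0015 78.6
cornerTR [ 0.7705 -0.1319  0.07  ] 0.2286 -27.0
cornerTL [0.6355 0.2714 0.07  ] 0.3073 77.1
cornerBR [ 0.465  -0.2331  0.07  ] 0.229 -116.4
jar [0.564  0.2012 0.12  ] 0.2293 90.7
```

```bash
cat >> h.py <<'E'
from scipy.spatial.transform import Rotation as Ro
C=np.array([.567,-.0275]);YAW=np.radians(18.6)
def line(d,c=C):
    """platen angle (deg) of the white line, with score, from polar sampling at z=.1"""
    A=np.radians(np.arange(0,360,.5));rr=np.linspace(.103,.121,7)
    g=cv2.cvtColor(d['pixels'],cv2.COLOR_BGR2GRAY).astype(np.float32)
    dep=np.array(d['depth'],np.float32)
    R=cv2.Rodrigues(np.array(d['rvec'],float))[0];t=np.array(d['tvec'],float).ravel()
    W=np.stack([c[0]+rr[:,None]*np.cos(A+YAW),c[1]+rr[:,None]*np.sin(A+YAW),np.full((7,len(A)),.1)],-1)
    uv=proj(d,W).reshape(7,-1,2).astype(np.float32)
    zc=(W@R.T+t)[...,2]
    b=cv2.remap(g,uv[...,0],uv[...,1],cv2.INTER_LINEAR)
    dd=cv2.remap(dep,uv[...,0],uv[...,1],cv2.INTER_NEAREST)
    ok=abs(dd-zc)<.012
    vis=ok.mean(0)>.7
    m=np.where(vis,np.median(b,0),0)
    med=np.median(m[vis]); w=np.clip(m-med-25,0,None)
    lab,best=None,None
    # 8-degree window max
    k=np.ones(16);s=np.convolve(np.r_[w[-8:],w,w[:8]],k,'same')[8:-8]
    i=int(s.argmax());idx=np.arange(i-10,i+11);ww=w[idx%len(A)]
    a=(idx*ww).sum()/max(ww.sum(),1e-6)*.5
    return a%360,s[i],vis.mean(),[round(x) for x in A[np.flatnonzero(np.diff(vis.astype(int)))]*57.2958]
def look(n='top'):
    t=manip.get_state()['clock'];d=grab(n);r=line(d);p=manip.get_state()['position']
    print(n,'t%.2f'%t,'line %.1f score %.0f vis %.2f'%r[:3],r[3],'tcp',p.round(4));return d
E
python3 - <<'E'
from h import *
look('top');look('side')
s=manip.get_state();q=s['ee_rot'];R=Ro.from_quat([q[1],q[2],q[3],q[0]]).as_matrix();print(R.round(3))
g=C+.05*np.array([np.cos(np.radians(-51.6)),np.sin(np.radians(-51.6))]);print(g)
print((R.T@(np.r_[g,.18]-s['position'])*100).round(2))
d=manip.get_image('side');print(proj(d,[[*C,.164],[*g,.221],[*g,.169],[C[0]+.112*np.cos(YAW),C[1]+.112*np.sin(YAW),.1]]).round(1))
a=d['pixels'][150:260,260:420];cv2.imwrite('pics/c2.png',cv2.resize(a,None,fx=5,fy=5,interpolation=cv2.INTER_CUBIC))
E
```

```text
top t0.15 line 58.0 score 946 vis 0.98 [268, 277] tcp [ 0.1818 -0.5452  0.2307]
side t0.20 line 58.0 score 1035 vis 0.93 [6, 22, 269, 279] tcp [ 0.1818 -0.5453  0.2309]
[[-0.     0.316 -0.949]
 [ 0.001 -0.949 -0.316]
 [-1.    -0.001 -0.   ]]
[ 0.59805739 -0.06668467]
[  5.12 -32.23 -54.62]
[[335.9 193.9]
 [353.3 185.1]
 [352.6 198.4]
 [362.3 189.2]]
```

View pics/c2.png

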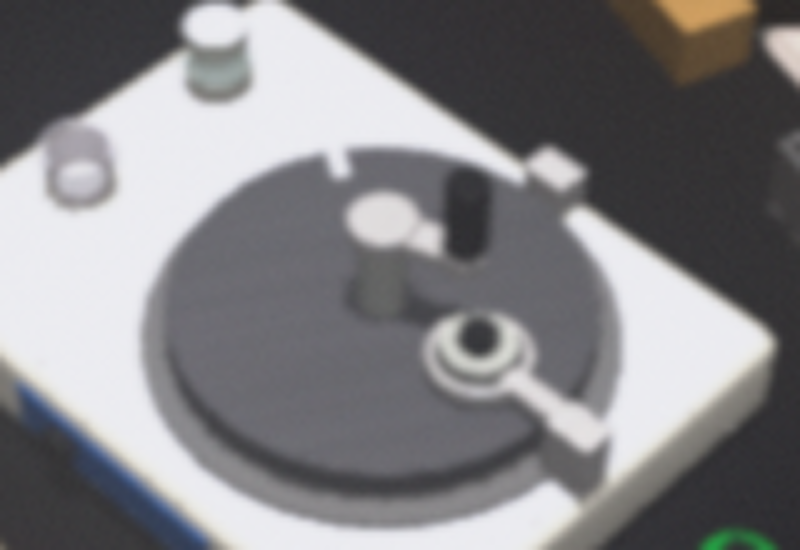

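```bash
python3 -m creep '{"delta_pos":[[-3,-32.2,-54.6],[-3,-32.2,-54.6],[-3,-32.2,-54.6],[-3,-32.2,-54.6],[-3,-32.2,-54.6],[-3,-32.2,-54.6],[-3,-32.2,-54.6],[-3,-32.2,-54.6],[-3,-32.2,-54.6],[-3,-32.2,-54.6]],"dr":[[0,0,0],[0,0,0],[0,0,0],[0,0,0],[0,0,0],[0,0,0],[0,0,0],[0,0,0],[0,0,0],[0,0,0]]}' 0.4 40
cat > go.py <<'E'
import sys
from h import *
s=manip.get_state();q=s['ee_rot'];R=Ro.from_quat([q[1],q[2],q[3],q[0]]).as_matrix()
t=np.array(eval(sys.argv[1]));print(R.round(3).tolist(),s['position'],s['contact_force'].round(1),s['width'],s['clock'],'q',s['qpos'].round(2));print((R.T@(t-s['position'])*100).round(2))
E
python3 go.py '[.598,-.0667,.26]'
```

```text
clock: 1.3
position: [0.5108, -0.167, 0.2552]
ee_rot: [0.114, 0.698, 0.113, -0.698]
contact_force: [0.1, -0.3, 0.1]
width: 0.0598
[[0.0, 0.316, -0.949], [-0.001, -0.949, -0.316], [-1.0, 0.001, -0.0]] [ 0.51080056 -0.1669729   0.2552108 ] [ 0.1 -0.3  0.1] 0.059823345980893956 1.3 q [-0.45  0.21  1.54 -0.    1.39  0.8 ]
[ -0.48  -6.75 -11.45]
```

```bash
python3 -m creep '{"delta_pos":[[-0.5,-6.8,-11.5],[-0.5,-6.8,-11.5],[-0.5,-6.8,-11.5],[-0.5,-6.8,-11.5],[-0.5,-6.8,-11.5]],"dr":[[0,0,0],[0,0,0],[0,0,0],[0,0,0],[0,0,0]]}' 
python3 go.py '[.598,-.0667,.18]'
python3 - <<'E'
from h import *
d=look('wrist');cv2.imwrite('pics/w1.png',d['pixels'])
E
```

```text
clock: 1.8
position: [0.5973, -0.0674, 0.2594]
ee_rot: [-0.114, -0.697, -0.114, 0.698]
contact_force: [-1.0, 0.0, -0.2]
width: 0.0599
[[-0.001, 0.318, -0.948], [-0.001, -0.948, -0.318], [-1.0, 0.0, 0.001]] [ 0.59728083 -0.06737907  0.25942657] [-1.   0.  -0.2] 0.059868231867851375 1.8 q [-0.23  0.3   1.4  -0.    1.44  1.02]
[ 7.94 -0.04 -0.1 ]
wrist t1.80 line 59.0 score 1078 vis 0.90 [142, 168, 260, 261, 261, 271] tcp [ 0.5968 -0.0682  0.2596]
```

View pics/w1.png

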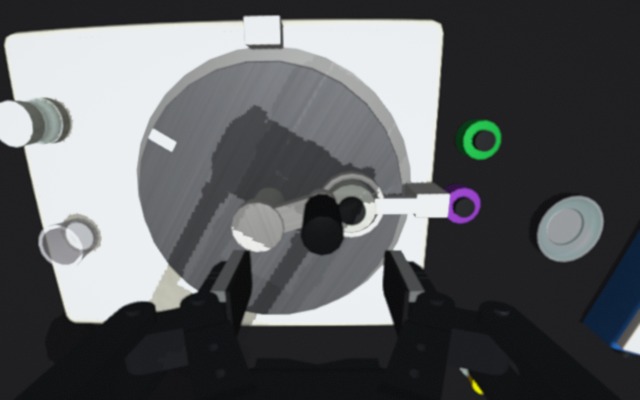

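```bash
python3 -m creep '{"delta_pos":[[4,0,-0.05],[7.9,0,-0.1],[7.9,0,-0.1],[7.9,0,-0.1]],"dr":[[0,0,0],[0,0,0],[0,0,0],[0,0,0]]}' 0.4 40
python3 -m creep '{"delta_pos":[[0,0,0],[0,0,0],[0,0,0],[0,0,0],[0,0,0],[0,0,0]],"dr":[[0,0,0],[0,0,0],[0,0,0],[0,0,0],[0,0,0],[0,0,0]]}' -1 40
python3 go.py '[.598,-.0667,.18]'
python3 - <<'E'
from h import *
d=look('top');e=look('side')
cv2.imwrite('pics/g1.png',np.hstack([d['pixels'][90:290,220:440],e['pixels'][90:290,220:440]]))
E
```

```text
clock: 2.25
position: [0.5976, -0.0687, 0.1813]
ee_rot: [-0.113, -0.698, -0.113, 0.698]
contact_force: [0.3, -0.5, -0.2]
width: 0.0598
clock: 2.85
position: [0.6006, -0.0686, 0.1835]
ee_rot: [0.115, 0.7, 0.112, -0.696]
contact_force: [2.0, -1.6, 5.8]
width: 0.0253
[[0.006, 0.316, -0.949], [-0.002, -0.949, -0.316], [-1.0, 0.004, -0.005]] [ 0.60055059 -0.06857712  0.18354665] [ 2.  -1.6  5.8] 0.025316143221987157 2.85 q [-0.23  0.35  1.52 -0.    1.27  1.02]
[ 0.35 -0.26  0.18]
top t2.85 line 58.1 score 999 vis 0.38 [117, 277, 289, 336, 342, 358] tcp [ 0.6006 -0.0686  0.1836]
side t2.90 line 58.1 score 1150 vis 0.87 [30, 30, 31, 269, 279, 354] tcp [ 0.6006 -0.0685  0.1836]
```

View pics/g1.png

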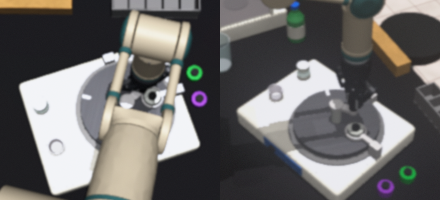

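```bash
cat > rows.py <<'E'
import sys,json
from h import *
p,s,n=map(float,sys.argv[1:]);k=np.radians(p+s*np.arange(1,n+1));a=np.radians(p)
print(json.dumps([[0,round(5*(np.cos(x)-np.cos(a)),2),round(-5*(np.sin(x)-np.sin(a)),2)] for x in k]))
E
python3 rows.py 20 18 10;python3 rows.py 200 18 10
```

```text
[[0, -0.76, -1.37], [0, -1.9, -2.44], [0, -3.32, -3.1], [0, -4.87, -3.29], [0, -6.41, -2.99], [0, -7.78, -2.23], [0, -8.84, -1.09], [0, -9.5, 0.33], [0, -9.7, 1.88], [0, -9.4, 3.42]]
[[0, 0.76, 1.37], [0, 1.9, 2.44], [0, 3.32, 3.1], [0, 4.87, 3.29], [0, 6.41, 2.99], [0, 7.78, 2.23], [0, 8.84, 1.09], [0, 9.5, -0.33], [0, 9.7, -1.88], [0, 9.4, -3.42]]
```

```bash
cat > lk.py <<'E'
from h import *
s=manip.get_state();look('side');print(s['contact_force'].round(1),s['moment'].round(1),np.degrees(np.arctan2(*(s['position'][:2]-C)[::-1])).round(1),np.hypot(*(s['position'][:2]-C)).round(4),s['width'].round(4))
E
python3 -m creep '{"delta_pos":[[0,-0.76,-1.37],[0,-1.9,-2.44],[0,-3.32,-3.1],[0,-4.87,-3.29],[0,-6.41,-2.99],[0,-7.78,-2.23],[0,-8.84,-1.09],[0,-9.5,0.33],[0,-9.7,1.88],[0,-9.4,3.42]],"dr":[[0,0,0],[0,0,0],[0,0,0],[0,0,0],[0,0,0],[0,0,0],[0,0,0],[0,0,0],[0,0,0],[0,0,0]]}'
python3 lk.py
```

```text
clock: 3.95
position: [0.5388, 0.0103, 0.1835]
ee_rot: [0.115, 0.701, 0.113, -0.695]
contact_force: [5.2, -3.3, 4.9]
width: 0.025
side t3.95 line 107.2 score 142 vis 0.91 [54, 78, 269, 279] tcp [0.5365 0.0084 0.1834]Traceback (most recent call last):
  File "lk.py", line 2, in <module>
    s=manip.get_state();look('side');print(s['contact_force'].round(1),s['moment'].round(1),np.degrees(np.arctan2(*(s['position'][:2]-C)[::-1])).round(1),np.hypot(*(s['position'][:2]-C)).round(4),s['width'].round(4))
                                                                                                                                                                                                    ^^^^^^^^^^^^^^^^
AttributeError: 'float' object has no attribute 'round'
```

```bash
cat > lk.py <<'E'
from h import *
s=manip.get_state();n='pics/s%.2f.png'%s['clock'];d=look('side');cv2.imwrite(n,d['pixels']);v=s['position'][:2]-C
print(s['contact_force'].round(1),'crank',np.degrees(np.arctan2(v[1],v[0])).round(1),np.hypot(*v).round(4))
E
python3 -m creep '{"delta_pos":[[0,0.76,1.37],[0,1.9,2.44],[0,3.32,3.1],[0,4.87,3.29],[0,6.41,2.99],[0,7.78,2.23],[0,8.84,1.09],[0,9.5,-0.33],[0,9.7,-1.88],[0,9.4,-3.42]],"dr":[[0,0,0],[0,0,0],[0,0,0],[0,0,0],[0,0,0],[0,0,0],[0,0,0],[0,0,0],[0,0,0],[0,0,0]]}'
python3 lk.py
python3 -m creep '{"delta_pos":[[0,-0.76,-1.37],[0,-1.9,-2.44],[0,-3.32,-3.1],[0,-4.87,-3.29],[0,-6.41,-2.99],[0,-7.78,-2.23],[0,-8.84,-1.09],[0,-9.5,0.33],[0,-9.7,1.88],[0,-9.4,3.42]],"dr":[[0,0,0],[0,0,0],[0,0,0],[0,0,0],[0,0,0],[0,0,0],[0,0,0],[0,0,0],[0,0,0],[0,0,0]]}'
python3 lk.py
python3 - <<'E'
import cv2,glob,numpy as np
f=sorted(glob.glob('pics/s[0-9]*.png'));cv2.imwrite('pics/v1.png',np.hstack([cv2.resize(cv2.imread(x)[130:270,250:420],None,fx=2.3,fy=2.3) for x in f]));print(f)
E
```

```text
clock: 5.0
position: [0.5998, -0.0692, 0.1835]
ee_rot: [0.114, 0.699, 0.112, -0.697]
contact_force: [-2.0, -1.1, 8.5]
width: 0.0252
side t5.00 line 186.8 score 1023 vis 0.87 [31, 269, 279, 354] tcp [ 0.6025 -0.067   0.1835]
[-2.  -1.1  8.5] crank -51.8 0.0531
clock: 6.05
position: [0.5387, 0.0102, 0.1835]
ee_rot: [0.115, 0.701, 0.112, -0.695]
contact_force: [5.1, -3.2, 4.0]
width: 0.0251
side t6.05 line 280.0 score 105 vis 0.91 [54, 78, 269, 279] tcp [0.5364 0.0083 0.1834]
[ 5.1 -3.2  4. ] crank 126.9 0.0472
['pics/s5.00.png', 'pics/s6.05.png']
```

View pics/v1.png

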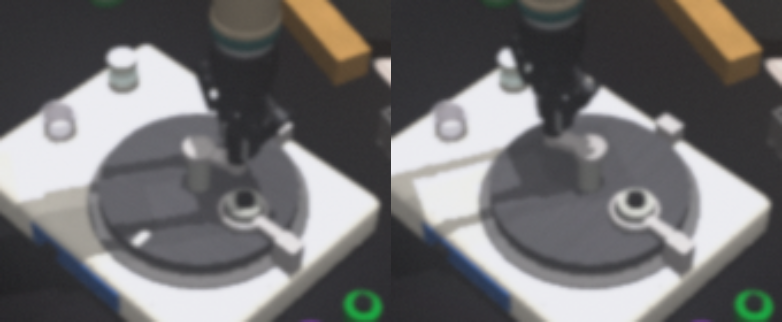

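```bash
sed -i 's/^C=.*;YAW/C=np.array([.567,-.0275]);K=np.array([.5694,-.0293]);YAW/' h.py; sed -i "s/-C$/-K/" lk.py; python3 rows.py 200 20 9;python3 rows.py 20 20 9
```

```text
[[0, 0.87, 1.5], [0, 2.2, 2.62], [0, 3.83, 3.21], [0, 5.57, 3.21], [0, 7.2, 2.62], [0, 8.53, 1.5], [0, 9.4, -0.0], [0, 9.7, -1.71], [0, 9.4, -3.42]]
[[0, -0.87, -1.5], [0, -2.2, -2.62], [0, -3.83, -3.21], [0, -5.57, -3.21], [0, -7.2, -2.62], [0, -8.53, -1.5], [0, -9.4, -0.0], [0, -9.7, 1.71], [0, -9.4, 3.42]]
```

```bash
python3 -m creep '{"delta_pos":[[0,0.87,1.5],[0,2.2,2.62],[0,3.83,3.21],[0,5.57,3.21],[0,7.2,2.62],[0,8.53,1.5],[0,9.4,0],[0,9.7,-1.71],[0,9.4,-3.42]],"dr":[[0,0,0],[0,0,0],[0,0,0],[0,0,0],[0,0,0],[0,0,0],[0,0,0],[0,0,0],[0,0,0]]}' | head -1
python3 lk.py
python3 -m creep '{"delta_pos":[[0,-0.87,-1.5],[0,-2.2,-2.62],[0,-3.83,-3.21],[0,-5.57,-3.21],[0,-7.2,-2.62],[0,-8.53,-1.5],[0,-9.4,0],[0,-9.7,1.71],[0,-9.4,3.42]],"dr":[[0,0,0],[0,0,0],[0,0,0],[0,0,0],[0,0,0],[0,0,0],[0,0,0],[0,0,0],[0,0,0]]}' | head -1
python3 -m creep '{"delta_pos":[[0,0.87,1.5],[0,2.2,2.62],[0,3.83,3.21],[0,5.57,3.21],[0,7.2,2.62],[0,8.53,1.5],[0,9.4,0],[0,9.7,-1.71],[0,9.4,-3.42]],"dr":[[0,0,0],[0,0,0],[0,0,0],[0,0,0],[0,0,0],[0,0,0],[0,0,0],[0,0,0],[0,0,0]]}' | head -1
python3 lk.py
```

```text
clock: 7.0
side t7.00 line 279.8 score 69 vis 0.87 [31, 269, 279, 354] tcp [ 0.6027 -0.0668  0.1835]
[-2.4 -0.5  8.5] crank -52.8 0.0502
clock: 7.95
clock: 8.85
side t8.85 line 197.1 score 1080 vis 0.87 [31, 269, 279, 354] tcp [ 0.6027 -0.0669  0.1835]
[-1.8 -1.1 10.4] crank -52.9 0.0502
```

```bash
cat > fit.py <<'E'
import numpy as np
from scipy.optimize import least_squares
# (duration, crank speed rad/s)
w20,w18=np.pi,np.pi/.9
SEG=[(.10,0),(1,w20),(.05,0),(1,w20),(.05,0),(1,w20),(.05,0),(.9,w18),(.05,0),(1.8,w18)]
def sim(T,f,seg,th=58.1,w=0,dt=.001,lag=.02):
    u=np.concatenate([np.full(round(d/dt),x) for d,x in seg]);n=int(lag/dt);u=np.r_[np.full(n,u[0]),u[:-n]]
    # servo smoothing 20 ms
    y=0;out=[];th=np.radians(th)
    for x in u:
        a=(x-w-f)/T
        if w<=0 and x-f<=0 and x+f>=0:a=0;w=0
        w+=a*dt;th+=w*dt;out.append((np.degrees(th),w))
    return np.array(out)
def solve():
    def r(p):
        o=sim(p[0],p[1],SEG);return [o[2150,0]-186.8,o[-1,0]-557.1,(p[0]-.65)*5]
    return least_squares(r,[.65,1.5])
if __name__=='__main__':
    s=solve();print(s.x,s.fun);T,f=s.x
    o=sim(T,f,SEG);print(o[[1100,2150,3200,-1]].round(2))
    for st in(20,20.5,21):
        o2=sim(T,f,[(.05,0),(7,np.radians(st)*10)],th=o[-1,0],w=o[-1,1]);print(st,o2[[50,100,500,1000,2000,6000],1].round(3))
E
python3 fit.py; python3 rows.py 20 20.6 10
```

```text
[0.58870037 1.5174483 ] [-0.03389972  0.00936414 -0.30649815]
[[105.02   1.32]
 [186.77   1.52]
 [274.31   1.56]
 [557.11   1.95]]
20 [1.665 1.585 1.776 1.889 1.958 1.973]
20.5 [1.665 1.589 1.822 1.958 2.042 2.06 ]
21 [1.665 1.594 1.867 2.028 2.126 2.148]
[[0, -0.9, -1.54], [0, -2.29, -2.67], [0, -3.99, -3.24], [0, -5.77, -3.17], [0, -7.42, -2.48], [0, -8.72, -1.26], [0, -9.51, 0.35], [0, -9.68, 2.13], [0, -9.22, 3.85], [0, -8.17, 5.31]]
```

```bash
for p in 20 230 80 290 140 350 200; do python3 rows.py $p 21 10; done
```

```text
[[0, -0.92, -1.57], [0, -2.35, -2.7], [0, -4.09, -3.25], [0, -5.91, -3.14], [0, -7.57, -2.39], [0, -8.84, -1.09], [0, -9.57, 0.59], [0, -9.65, 2.41], [0, -9.07, 4.13], [0, -7.91, 5.54]]
[[0, 1.59, 0.9], [0, 3.39, 1.17], [0, 5.17, 0.77], [0, 6.69, -0.23], [0, 7.75, -1.72], [0, 8.2, -3.48], [0, 8.0, -5.29], [0, 7.15, -6.91], [0, 5.79, -8.12], [0, 4.08, -8.75]]
[[0, -1.82, 0.02], [0, -3.52, 0.68], [0, -4.86, 1.91], [0, -5.67, 3.55], [0, -5.85, 5.36], [0, -5.36, 7.12], [0, -4.28, 8.58], [0, -2.74, 9.56], [0, -0.96, 9.92], [0, 0.84, 9.62]]
[[0, 1.57, -0.92], [0, 2.7, -2.35], [0, 3.25, -4.09], [0, 3.14, -5.91], [0, 2.39, -7.57], [0, 1.09, -8.84], [0, -0.59, -9.57], [0, -2.41, -9.65], [0, -4.13, -9.07], [0, -5.54, -7.91]]
[[0, -0.9, 1.59], [0, -1.17, 3.39], [0, -0.77, 5.17], [0, 0.23, 6.69], [0, 1.72, 7.75], [0, 3.48, 8.2], [0, 5.29, 8.0], [0, 6.91, 7.15], [0, 8.12, 5.79], [0, 8.75, 4.08]]
[[0, -0.02, -1.82], [0, -0.68, -3.52], [0, -1.91, -4.86], [0, -3.55, -5.67], [0, -5.36, -5.85], [0, -7.12, -5.36], [0, -8.58, -4.28], [0, -9.56, -2.74], [0, -9.92, -0.96], [0, -9.62, 0.84]]
[[0, 0.92, 1.57], [0, 2.35, 2.7], [0, 4.09, 3.25], [0, 5.91, 3.14], [0, 7.57, 2.39], [0, 8.84, 1.09], [0, 9.57, -0.59], [0, 9.65, -2.41], [0, 9.07, -4.13], [0, 7.91, -5.54]]
```

```bash
python3 -m creep '{"delta_pos":[[0,-0.92,-1.57],[0,-2.35,-2.7],[0,-4.09,-3.25],[0,-5.91,-3.14],[0,-7.57,-2.39],[0,-8.84,-1.09],[0,-9.57,0.59],[0,-9.65,2.41],[0,-9.07,4.13],[0,-7.91,5.54]],"dr":[[0,0,0],[0,0,0],[0,0,0],[0,0,0],[0,0,0],[0,0,0],[0,0,0],[0,0,0],[0,0,0],[0,0,0]]}' | head -2
python3 -m creep '{"delta_pos":[[0,1.59,0.9],[0,3.39,1.17],[0,5.17,0.77],[0,6.69,-0.23],[0,7.75,-1.72],[0,8.2,-3.48],[0,8.0,-5.29],[0,7.15,-6.91],[0,5.79,-8.12],[0,4.08,-8.75]],"dr":[[0,0,0],[0,0,0],[0,0,0],[0,0,0],[0,0,0],[0,0,0],[0,0,0],[0,0,0],[0,0,0],[0,0,0]]}' | head -2
python3 -m creep '{"delta_pos":[[0,-1.82,0.02],[0,-3.52,0.68],[0,-4.86,1.91],[0,-5.67,3.55],[0,-5.85,5.36],[0,-5.36,7.12],[0,-4.28,8.58],[0,-2.74,9.56],[0,-0.96,9.92],[0,0.84,9.62]],"dr":[[0,0,0],[0,0,0],[0,0,0],[0,0,0],[0,0,0],[0,0,0],[0,0,0],[0,0,0],[0,0,0],[0,0,0]]}' | head -2
python3 -m creep '{"delta_pos":[[0,1.57,-0.92],[0,2.7,-2.35],[0,3.25,-4.09],[0,3.14,-5.91],[0,2.39,-7.57],[0,1.09,-8.84],[0,-0.59,-9.57],[0,-2.41,-9.65],[0,-4.13,-9.07],[0,-5.54,-7.91]],"dr":[[0,0,0],[0,0,0],[0,0,0],[0,0,0],[0,0,0],[0,0,0],[0,0,0],[0,0,0],[0,0,0],[0,0,0]]}' | head -2
python3 -m creep '{"delta_pos":[[0,-0.9,1.59],[0,-1.17,3.39],[0,-0.77,5.17],[0,0.23,6.69],[0,1.72,7.75],[0,3.48,8.2],[0,5.29,8.0],[0,6.91,7.15],[0,8.12,5.79],[0,8.75,4.08]],"dr":[[0,0,0],[0,0,0],[0,0,0],[0,0,0],[0,0,0],[0,0,0],[0,0,0],[0,0,0],[0,0,0],[0,0,0]]}' | head -2
python3 -m creep '{"delta_pos":[[0,-0.02,-1.82],[0,-0.68,-3.52],[0,-1.91,-4.86],[0,-3.55,-5.67],[0,-5.36,-5.85],[0,-7.12,-5.36],[0,-8.58,-4.28],[0,-9.56,-2.74],[0,-9.92,-0.96],[0,-9.62,0.84]],"dr":[[0,0,0],[0,0,0],[0,0,0],[0,0,0],[0,0,0],[0,0,0],[0,0,0],[0,0,0],[0,0,0],[0,0,0]]}' | head -2
python3 -m creep '{"delta_pos":[[0,0.92,1.57],[0,2.35,2.7],[0,4.09,3.25],[0,5.91,3.14],[0,7.57,2.39],[0,8.84,1.09],[0,9.57,-0.59],[0,9.65,-2.41],[0,9.07,-4.13],[0,7.91,-5.54]],"dr":[[0,0,0],[0,0,0],[0,0,0],[0,0,0],[0,0,0],[0,0,0],[0,0,0],[0,0,0],[0,0,0],[0,0,0]]}' | head -2
python3 lk.py
```

```text
clock: 9.9
position: [0.523, -0.0101, 0.1835]
clock: 10.9
position: [0.6188, -0.0219, 0.1834]
clock: 11.9
position: [0.5287, -0.0592, 0.1834]
clock: 12.9
position: [0.5872, 0.0174, 0.1834]
clock: 13.9
position: [0.575, -0.0794, 0.1834]
clock: 14.9
position: [0.5384, 0.0101, 0.1835]
clock: 15.9
position: [0.6158, -0.0482, 0.1834]
side t15.90 line 325.1 score 1015 vis 0.89 [27, 269, 279, 359] tcp [ 0.6171 -0.0445  0.1835]
[-1.9 -1.3 10.1] crank -22.2 0.0501
```

```bash
python3 -m creep '{"delta_pos":[[0,0,0],[0,0,0],[0,0,0],[0,0,0],[0,0,0],[0,0,0],[0,0,0],[0,0,0]],"dr":[[0,0,0],[0,0,0],[0,0,0],[0,0,0],[0,0,0],[0,0,0],[0,0,0],[0,0,0]]}' | head -2
python3 lk.py
python3 - <<'E'
from h import *
look('top');d=look('wrist');cv2.imwrite('pics/w2.png',d['pixels'])
E
```

```text
clock: 16.75
position: [0.616, -0.0472, 0.1836]
side t16.75 line 279.9 score 83 vis 0.90 [27, 269, 279, 359] tcp [ 0.616  -0.0473  0.1836]
[ 2.  -0.8  7.1] crank -21.0 0.05
top t16.80 line 0.0 score 0 vis 0.39 [20, 101, 216, 216, 218, 261, 264, 265, 294, 295, 296, 302, 302, 303, 349, 357] tcp [ 0.6161 -0.0473  0.1836]
wrist t16.85 line 2.9 score 1106 vis 0.58 [117, 134, 136, 270, 271, 272] tcp [ 0.616  -0.0473  0.1835]
```

View pics/w2.png

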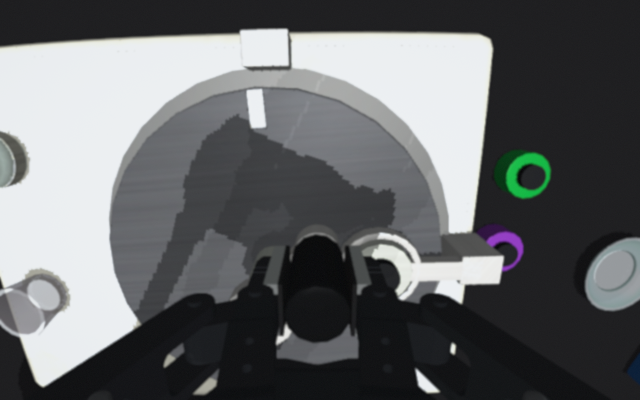

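```bash
python3 - <<'E'
from h import *
d=grab('wrist')
p=atz(d,256.5,108,.1)[:2]; b=atz(d,265.5,43,.1)[:2]
for c in(C,K):
    f=lambda q:np.degrees(np.arctan2(*(q-c)[::-1])).round(1)
    print(f(p),f(b),np.hypot(*(p-c)).round(4),np.hypot(*(b-c)).round(4),line(d,c)[0])
    for e in (245,287): print('edge',f(atz(d,e,62,.1)[:2]))
E
python3 go.py '[.616,-.047,.26]'
```

```text
21.2 17.6 0.1086 0.1483 2.9051026826652437
edge 23.2
edge 12.1
22.6 18.6 0.1071 0.1466 4.242564990523434
edge 24.3
edge 13.0
[[0.007, 0.316, -0.949], [-0.001, -0.949, -0.316], [-1.0, 0.003, -0.006]] [ 0.61605964 -0.04726968  0.18357231] [ 2.4 -0.8  7.4] 0.02489778034233042 16.95 q [-0.19  0.36  1.49  0.    1.28  1.06]
[-7.64 -0.   -0.05]
```

```bash
python3 -m creep '{"delta_pos":[[0,0,0],[0,0,0],[0,0,0],[0,0,0],[0,0,0],[0,0,0]],"dr":[[0,0,0],[0,0,0],[0,0,0],[0,0,0],[0,0,0],[0,0,0]]}' 0.4
python3 -m creep '{"delta_pos":[[-2,0,0],[-5,0,0],[-9,0,0],[-12,0,0],[-12,0,6],[-12,0,11],[-12,0,16],[-12,0,16],[-12,0,16]],"dr":[[0,0,0],[0,0,0],[0,0,0],[0,0,0],[0,0,0],[0,0,0],[0,0,0],[0,0,0],[0,0,0]]}'
python3 lk.py
python3 - <<'E'
from h import *
d=look('wrist');e=grab('side');cv2.imwrite('pics/f.png',np.vstack([cv2.resize(d['pixels'],(480,300)),cv2.resize(e['pixels'][140:270,250:430],(480,300))[:290]]))
E
```

```text
clock: 17.55
position: [0.6136, -0.0467, 0.1807]
ee_rot: [-0.113, -0.698, -0.113, 0.698]
contact_force: [-0.9, 0.0, -0.4]
width: 0.0597
clock: 18.45
position: [0.4607, -0.0976, 0.3017]
ee_rot: [0.113, 0.699, 0.112, -0.698]
contact_force: [0.1, -0.6, 0.3]
width: 0.0595
side t18.45 line 2.4 score 596 vis 0.84 [4, 22, 49, 78, 269, 279] tcp [ 0.4623 -0.0974  0.3015]
[ 0.1 -0.6  0.3] crank -147.9 0.1284
wrist t18.50 line 274.5 score 21 vis 0.60 [66, 266, 274, 276, 276, 292] tcp [ 0.463  -0.0974  0.3013]
```

View pics/f.png

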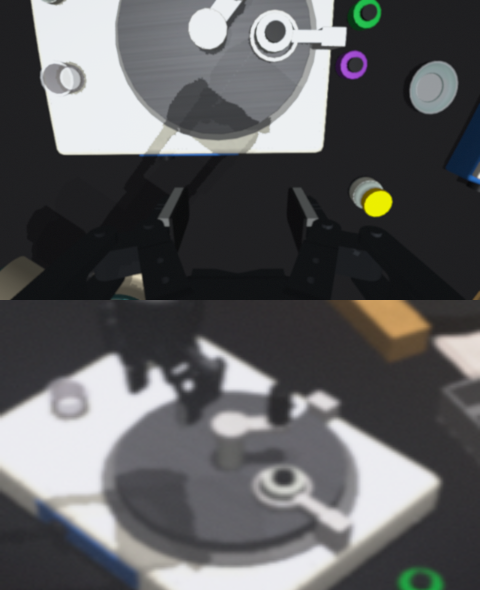

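```bash
python3 -m creep '{"delta_pos":[[0,5,1],[0,10,3],[0,15,5],[0,20,8],[0,25,10],[0,30,12],[0,34,14],[0,34,14],[0,34,14]],"dr":[[0,0,0],[0,0,0],[0,0,0],[0,0,0],[0,0,0],[0,0,0],[0,0,0],[0,0,0],[0,0,0]]}'
python3 - <<'E'
from h import *
d=look('top');look('side');
cv2.imwrite('pics/f2.png',cv2.resize(d['pixels'][120:260,235:425],None,fx=4,fy=4,interpolation=cv2.INTER_CUBIC))
E
```

```text
clock: 19.5
position: [0.4373, -0.4673, 0.2987]
ee_rot: [-0.112, -0.698, -0.113, 0.698]
contact_force: [0.3, 1.2, -0.1]
width: 0.06
top t19.50 line 4.1 score 919 vis 0.98 [268, 276] tcp [ 0.4375 -0.4649  0.2993]
side t19.55 line 37.0 score 73 vis 0.57 [22, 39, 82, 269] tcp [ 0.4376 -0.4635  0.2999]
```

View pics/f2.png

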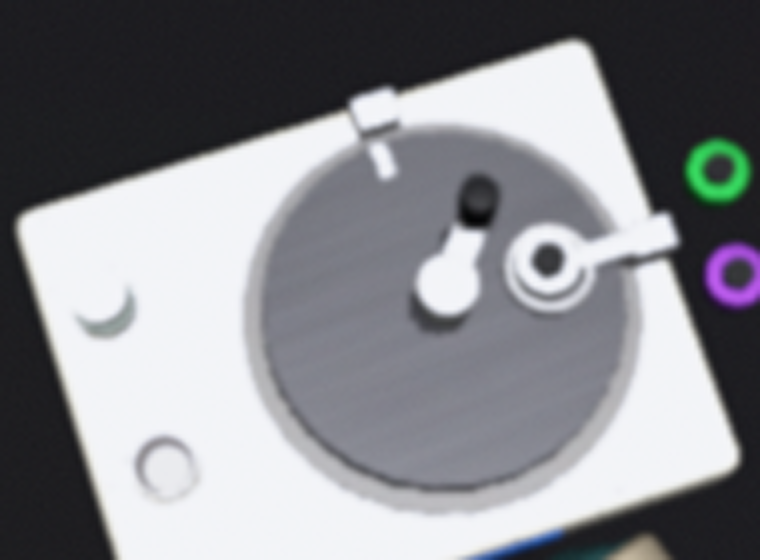

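```bash
python3 -c "
from h import *
print(line(grab('top'))[0]); manip.sign_off()"
```

```text
4.043026988334508
the job is handed in; nothing more can be done
```

I handed the job in at about 19.7 s; no verdict is reported, but my measurements say each step was met.

- **Running speed:** I gripped the handle and spun the platen up in stages, using side-camera pictures to fit the coupling's slip. I then cranked at 3.67 rad/s for 7 s. The line advanced 848° in 7.05 s, including the run-up. That matches the model's steady 2.15 rad/s (20.5 rpm), which puts it in the band for about 6.5 s. I took no pictures during that run, so the continuous hold comes from the model and this average, not from frame-by-frame checks.
- **Stop and release:** I held the crank still, and the platen coasted to rest near the pointer. I then opened the fingers and moved the arm clear.
- **Final checks:** Two unobstructed top views just before hand-in put the line at 4.1° and 4.0°, about 8 mm from the pointer. The limit is 15 mm, so the platen was at rest. The handle was free, and the last top picture shows the holder in its ring and the jar and cup where they stood. I did not measure the other things' positions at the end.
- **Readings that disagreed:** Wrist and side pictures gave 2.4° to 4.2° for the stopped line, all inside the limit. Where the arm or ring hid the line, the side detector locked onto something else, for example 280° and 37°. I discarded those low-score readings.

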